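# Push the test block into the free bay

### The arm

A 7-joint arm with a two-finger parallel gripper is mounted at the origin on a cart in front of the work surface, level with it; the furniture and walls round the work are solid. World frame = base frame: x ahead of the robot, y to its left, z up, the work surface at z = 0. Lengths are in m, angles in rad, forces in N, time in s.
With the tool pointing down it reaches from about 0.425 to 0.95 m from the base axis. Payload 4.7 kg.
Tool frame: the origin (TCP) lies between the finger pads; the fingertips stand 25 mm ahead of it and the grasp point (between the pads) lies 6 mm ahead of it; x points along the fingers, z is the direction in which the jaws open and shut, and the axes are right-handed (so a half turn about x gives the same grasp; the last joint's range is limited). The gripper opens to 85 mm and grips with 20 to 120 N. Pads are 22 mm wide; open, the fingers measure 114 mm over their backs; the gripper's body (76 mm by 85 mm) begins 54 mm behind the grasp point. The pads swing forward as they close: fully open they stand 13 mm farther back than shut.
Start: joints at [-1.377, 0.469, -0.049, 1.532, 0.024, 1.141, -0.082], TCP at [0.149, 0.658, 0.256] pointing down, gripper open.
Joint ranges: [-2.59, 2.59], [-0.33, 1.99], [-1.39, 1.29], [0.1, 2.45], [-1.04, 4.18], [0.21, 1.99], [-2.66, 2.66]. Speed limits (rad/s): [2.57, 2.57, 3.14, 3.14, 3.14, 3.14, 3.14].

### API

Orientations are given as a 3x3 rotation matrix whose columns are the frame's x, y, z axes.
In Python, from rig import * gives the robot as it stands. Calls block until the motion is done:
- movep(position, orientation): joint-space move of the TCP to a pose.
- move_l(position, attitude=None, feed=0.15, until_force=None): straight line of the TCP; attitude=None keeps the orientation; feed is the mean speed in m/s. With until_force (N) it stops when the force on the tool has changed by that much, and returns True; else False.
- move_joints(angles): joint-space move.
- command_gripper(opening, newtons=None): finger opening in m; newtons is the grip in N (None keeps the last); returns when the fingers have stopped.
- sleep(seconds).
- inverse_kinematics(position, orientation): joint angles nearest the present ones, or None.
- sense(): the state.
- camera(name): name is "side" or "top" or "wrist"; returns (picture, depth): 384x512x3 uint8, red, green, blue; 384x512 float32, m along the optical axis (not along the pixel's ray), 0 where there is no reading.
- camera_params(name): a dict with "K" (3x3 intrinsics, pixels), "position" and "rotation" of the camera in the world; the wrist camera has in their place "tool_from_camera" (4x4, takes a point from camera to tool coordinates, whose origin is the TCP and whose axes are the tool frame's). Camera axes: x right, y down, z forward; pixel columns grow to the right and rows downward; lengths in m; the calibration is good to about 2 mm. A picture is of the moment at which its call begins: read the wrist's pose just before it. camera_params takes no time and is no camera call.
A pose or a line that the arm cannot do raises Unreachable and nothing moves.
- finish_job(): hands the job in, once; it reports no verdict.
The state is a dict: "time_s": time; "joint_pos": joint angles; "qd": joint speeds; "joint_efforts": joint torques, N m; "position": TCP position; "tcp_rot": TCP orientation; "wrist_force": force on the tool from outside, world axes, zero at the start; "ft_torque": the same for the moment, N m; "finger_gap": finger opening in m.
Only numpy, scipy, OpenCV 4.12 (cv2) and the standard library are available. Lean on these libraries where they do the work, as an engineer would, in place of code of your own. Each camera call takes 0.05 s, during which the arm holds its last target. There are 200 camera calls.

### The job

Two of the gauge station's three bays already hold a specimen. Slide the rusty steel test block along the worktop, without lifting it, into the bay that is free, long side leading, until it rests against the sprung stop hidden under the hood and stays pressed against it when you let go. Be gentle: the stop must never take more than 12 N; and leave the two specimens and everything else where they are.

Things in the scene. Friction and masses are not known exactly. Their poses are not given: they have to be found in the camera images.
- block: rusty steel test block, flat, 58 (x) x 84 (y) x 17 (z) mm, about 0.6 kg (differs from run to run), loose on the worktop in front of the station; origin at the centre of its underside; its long sides run along its y axis. Sliding it along the worktop takes some 3 to 9 N
- station: fixed grey gauge station, three bays side by side open to the robot; origin on the worktop, middle of the mouths; x into the bays, y left. Ribs 18 wide, 27 high at y = -165, -55, 55, 165 mm, round noses 9 mm ahead of the origin; lanes 92 mm wide, no floor. Hood over x = 45 to 112, underside at 27, top 32 mm. Hidden sprung stops: see the bays
- bay1 (a point): middle of the left bay's mouth on the worktop (station y = +110 mm); axes as the station's. Each bay has under the hood a 40 mm wide sprung stop whose free face stands somewhere from x = 58 to 83 mm, different in each bay and run; it yields 1 mm per 1.5 N, at most 12 mm
- bay2 (a point): middle of the centre bay's mouth on the worktop (station y = 0); axes as the station's. In every bay the spring pushes a released block back a few mm until friction holds it, still bearing on the stop
- bay3 (a point): middle of the right bay's mouth on the worktop (station y = -110 mm); axes as the station's
- ore: dark reddish cut ore piece with bevelled corners, 48 x 72 x 21 mm, standing in one of the bays and sticking out from under the hood; origin at the centre of its underside
- resin: pale resin specimen slab, 50 x 74 x 20 mm, standing in another of the bays and sticking out from under the hood; origin at the centre of its underside
- white_bottle: white sample bottle, diameter 40 mm, 96 mm high, bystander right of the station; origin at the centre of its underside
- wax_cap: shallow round metal cap, diameter 42 mm, 10 mm high, bystander lying on the station's hood; origin at the centre of its underside

How it is judged:
By the outcome, as a careful person would: the job done as asked, in the order asked, and still so for the second after the job is handed in, with the robot touching nothing.
It also fails if it takes over 72 s, if anything falls off the work surface, if the arm or the gripper's body presses on something with over 40 N, if the wrist force passes 120 N, or if a joint passes its speed limit or range.

## Working session

There is one attempt and no reset: what is moved stays moved. The work goes in short steps, each a Python script; the robot and the scene stay as the last script left them, time stands still between calls to the robot, and variables do not carry over. Pictures are saved under pics/ and viewed, about 8 in all and at most 12, crops included, and the job is handed in when it is done.

```bash
mkdir -p pics; ls; python3 - <<'E'
from rig import *
import cv2,numpy as np
for n in("top","side"):
    p,d=camera(n);cv2.imwrite(f"pics/{n}0.png",p[:,:,::-1]);np.savez(f"pics/{n}0.npz",p=p,d=d)
    c=camera_params(n);print(n,c)
print(sense())
E
```

```text
pics
top {'K': array([[451.58318304,   0.        , 254.65943674],
       [  0.        , 451.58318304, 198.81797121],
       [  0.        ,   0.        ,   1.        ]]), 'position': array([0.49162038, 0.11678852, 0.97418154]), 'rotation': array([[ 0.00905367, -0.9967294 ,  0.0803028 ],
       [-0.99960851, -0.00689517,  0.02711617],
       [-0.02647379, -0.08051686, -0.99640161]])}
side {'K': array([[346.64287395,   0.        , 251.66578669],
       [  0.        , 346.64287395, 192.68461538],
       [  0.        ,   0.        ,   1.        ]]), 'position': array([ 0.41932005, -0.47858258,  0.64695783]), 'rotation': array([[ 0.9708485 , -0.1573492 ,  0.180816  ],
       [-0.23942448, -0.67236689,  0.7004275 ],
       [ 0.01136299, -0.72330076, -0.69043964]])}
{'time_s': 0.1, 'joint_pos': array([-1.37685959,  0.46938076, -0.04856516,  1.53354425,  0.02410025,
        1.14100795, -0.08229269]), 'qd': array([-4.81579911e-05, -1.40743239e-03,  9.40021379e-05, -1.67131124e-03,
        2.89757114e-04, -7.86680445e-04, -3.08041161e-04]), 'joint_efforts': array([ 5.05798689e-04, -5.11513066e+01, -4.70215932e-02, -2.38389462e+01,
        1.07634114e-02,  4.37166280e-03,  1.61861607e-05]), 'position': array([0.14907137, 0.65785334, 0.25536555]), 'tcp_rot': array([[-3.15316131e-04, -9.75276504e-01,  2.20987876e-01],
       [-1.72634214e-03,  2.20988088e-01,  9.75274979e-01],
       [-9.99998460e-01, -7.39807495e-05, -1.75334204e-03]]), 'wrist_force': array([ 0.58629357, -0.20225033, -0.2720869 ]), 'ft_torque': array([-0.01193679, -0.0195328 ,  0.00588853]), 'finger_gap': 0.0855569423698763}
```

View pics/top0.png

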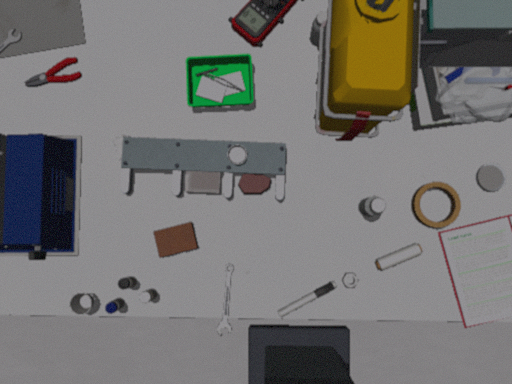

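View pics/side0.png

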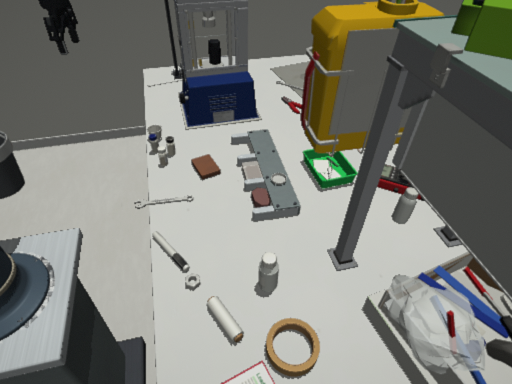

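The top view shows the block at about (176,239). Bays 2 (resin, 204,182) and 3 (ore, 255,183) are occupied, so the left bay1 (ribs at columns 127 and 178) is free.

```bash
cat > h.py <<'E'
import numpy as np,cv2
from rig import *
def cast(uv,z,K,R,p):
    uv=np.atleast_2d(np.asarray(uv,float)); r=np.c_[uv,np.ones(len(uv))]@np.linalg.inv(K).T@R.T
    return p+r*((z-p[2])/r[:,2])[:,None]
def campose(n,s=None):
    c=camera_params(n)
    if n!="wrist": return c["K"],c["rotation"],c["position"]
    T=c["tool_from_camera"];R=s["tcp_rot"]
    return c["K"],R@T[:3,:3],s["position"]+R@T[:3,3]
def biggest(m):
    c,_=cv2.findContours(m.astype(np.uint8),cv2.RETR_EXTERNAL,cv2.CHAIN_APPROX_NONE)
    return max(c,key=cv2.contourArea)[:,0,:]
def rect(P):
    (c,s,a)=cv2.minAreaRect((P[:,:2]*1000).astype(np.float32)); return np.array(c),s,a
E
python3 - <<'E'
from h import *
p=np.load("pics/top0.npz")["p"];h=cv2.cvtColor(p,cv2.COLOR_RGB2HSV).astype(int)
for uv in[(176,239),(150,155),(127,185),(140,200),(204,182),(255,183)]:print(uv,h[uv[1],uv[0]])
C=campose("top")
def reg(m,u0,u1,v0,v1):
    z=np.zeros(m.shape,bool);z[v0:v1,u0:u1]=m[v0:v1,u0:u1];return z
b=biggest(reg((h[...,1]>110),140,215,210,270))
P=cast(b,.017,*C);print("block",rect(P),len(b))
d=biggest(reg((h[...,1]>25)&(h[...,2]<150)&(h[...,0]>75)&(h[...,0]<125),110,300,120,190))
P=cast(d,.032,*C);print("hood",rect(P),cv2.boundingRect(d))
cv2.imwrite("pics/crop.png",cv2.resize(p[120:265,105:300,::-1],None,fx=4,fy=4,interpolation=2))
E
```

```text
(176, 239) [  7 123  95]
(150, 155) [102  27  95]
(127, 185) [165   4 144]
(140, 200) [ 30   2 143]
(204, 182) [ 10  22 103]
(255, 183) [179  78  91]
block (array([480.94494629, 310.0329895 ]), (54.447853088378906, 80.93126678466797), 15.087401390075684) 118
hood (array([656.55389404, 252.22706604]), (346.30517578125, 69.60782623291016), 87.7872314453125) (122, 138, 164, 37)
```

View pics/crop.png

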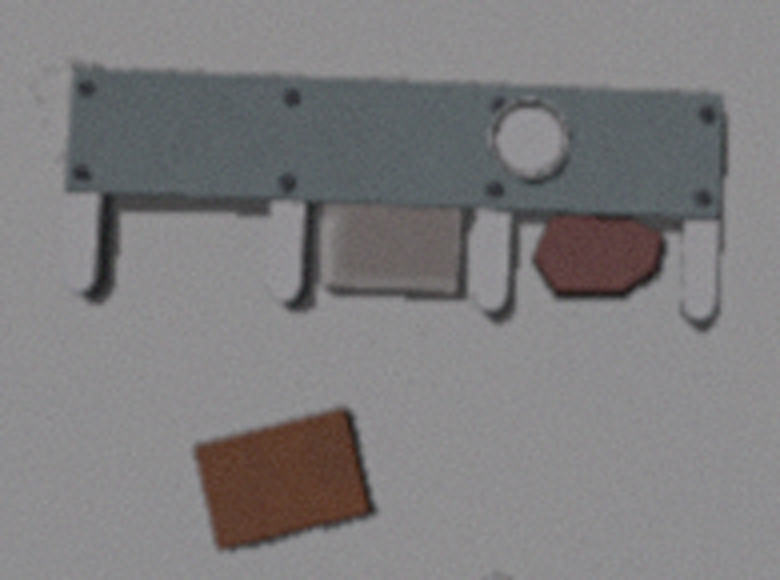

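The crop confirms that bay1 is empty and that the block is yawed about 15°, with the station at about -2°. Next I take a wrist view to refine both.

```bash
cat >> h.py <<'E'
def Rz(deg):
    a=np.radians(deg);c,s=np.cos(a),np.sin(a);return np.array([[0,-s,c],[0,c,s],[-1,0,0.]])
E
python3 - <<'E'
from h import *
print(camera_params("wrist")["tool_from_camera"].round(3))
for y in(15,-165,-2.2,177.8,87.8,-92.2):
    q=inverse_kinematics(np.array([.5,.33,.3]),Rz(y));print(y,None if q is None else q.round(2))
movep(np.array([.48,.34,.32]),Rz(15))
s=sense();p,d=camera("wrist");np.savez("pics/w1.npz",p=p,d=d,R=s["tcp_rot"],t=s["position"]);cv2.imwrite("pics/w1.png",p[:,:,::-1]);print(s["time_s"],s["position"])
E
```

```text
[[-0.001 -0.319  0.948 -0.118]
 [ 0.    -0.948 -0.319  0.081]
 [ 1.     0.     0.001 -0.001]
 [ 0.     0.     0.     1.   ]]
15 [-0.91  0.31  0.33  1.68 -0.11  1.16 -0.29]
-165 [ 0.14  0.57 -1.17  1.62  0.54  1.32  2.29]
-2.2 [-0.96  0.32  0.39  1.69 -0.13  1.16 -0.57]
177.8 [-0.5   0.32 -0.19  1.66  0.07  1.17  2.39]
87.8 [-0.71  0.31  0.08  1.67 -0.03  1.16  0.9 ]
-92.2 [-1.16  0.35  0.67  1.7  -0.23  1.17 -2.04]
1.7917 [0.47873855 0.3419866  0.31953206]
```

View pics/w1.png

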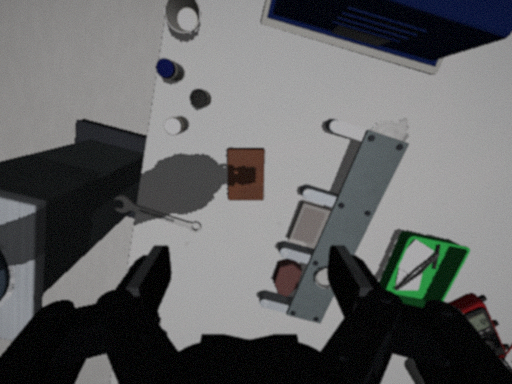

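The wrist view shows the block square in the image (227–265, 148–200) with bay1's rib noses near (325,126) and (299,190).

```bash
python3 - <<'E'
from h import *
f=np.load("pics/w1.npz");p=f["p"];C=campose("wrist",dict(tcp_rot=f["R"],position=f["t"]))
h=cv2.cvtColor(p,cv2.COLOR_RGB2HSV).astype(int)
def reg(m,u0,u1,v0,v1):
    z=np.zeros(m.shape,bool);z[v0:v1,u0:u1]=m[v0:v1,u0:u1];return z
b=biggest(reg(h[...,1]>100,215,275,138,210));P=cast(b,.017,*C);print("block",rect(P))
d=biggest(reg((h[...,1]>25)&(h[...,0]>75)&(h[...,0]<125),280,412,120,325));P=cast(d,.032,*C);print("hood",rect(P))
th=np.radians(-2.21);ex=np.array([np.cos(th),np.sin(th)]);ey=np.array([-ex[1],ex[0]]);O=np.array([578.1,255.25])
for r in((315,372,112,145),(292,340,180,212),(270,315,238,268),(250,295,288,312)):
    g=h[...,2];t,_=cv2.threshold(p[r[2]:r[3],r[0]:r[1]].max(2),0,255,cv2.THRESH_OTSU)
    c=biggest(reg((g>188)&(h[...,1]<25),*r));P=cast(c,.027,*C)[:,:2]*1000-O
    x=P@ex;y=P@ey;k=x<x.min()+25;print(r,t,"xmin",x.min(),"y",y[k].min(),y[k].max())
print(h[126,340],h[160,300])
E
```

```text
block (array([480.95339966, 311.30596924]), (54.577754974365234, 80.16806030273438), 14.813672065734863)
hood (array([652.1887207 , 252.46789551]), (344.01849365234375, 78.46135711669922), 87.73831176757812)Traceback (most recent call last):
  File "<stdin>", line 11, in <module>
  File "h.py", line 13, in biggest
    return max(c,key=cv2.contourArea)[:,0,:]
           ~~~^^^^^^^^^^^^^^^^^^^^^^^
ValueError: max() iterable argument is empty
```

Both views agree to 1–2 mm. Next I grip the block lightly across its short side and slide it to a spot in front of bay1.

```bash
cat >> h.py <<'E'
YAW=-2.23;_a=np.radians(YAW);O=np.array([.5781,.2553])
def st(x,y,z):  # station mm -> world
    x/=1000;y/=1000;c,s=np.cos(_a),np.sin(_a);return np.array([O[0]+c*x-s*y,O[1]+s*x+c*y,z])
E
python3 - <<'E'
from h import *
b=np.array([.481,.3107,0])
command_gripper(.085)
movep(b+[0,0,.12],Rz(15))
print(move_l(b+[0,0,.027],feed=.08,until_force=8),sense()["position"])
command_gripper(.05,25)
s=sense();print(s["finger_gap"],s["wrist_force"],s["time_s"])
z=s["position"][2]
move_l(np.r_[st(-65,100,0)[:2],z],Rz(YAW),feed=.06)
s=sense();print(s["position"],s["wrist_force"],s["finger_gap"],s["time_s"])
p,d=camera("top");cv2.imwrite("pics/t2.png",cv2.resize(p[120:265,105:300,::-1],None,fx=4,fy=4,interpolation=2));np.savez("pics/t2.npz",p=p)
E
```

```text
False [0.48140077 0.31095344 0.02752427]
0.05733926375075489 [-1.46304114 -0.40999394  4.52706281] 4.5583
[0.51529578 0.35481432 0.02742966] [-5.28363538 -5.8129152   8.38572384] 0.057367864452477935 5.7
```

View pics/t2.png

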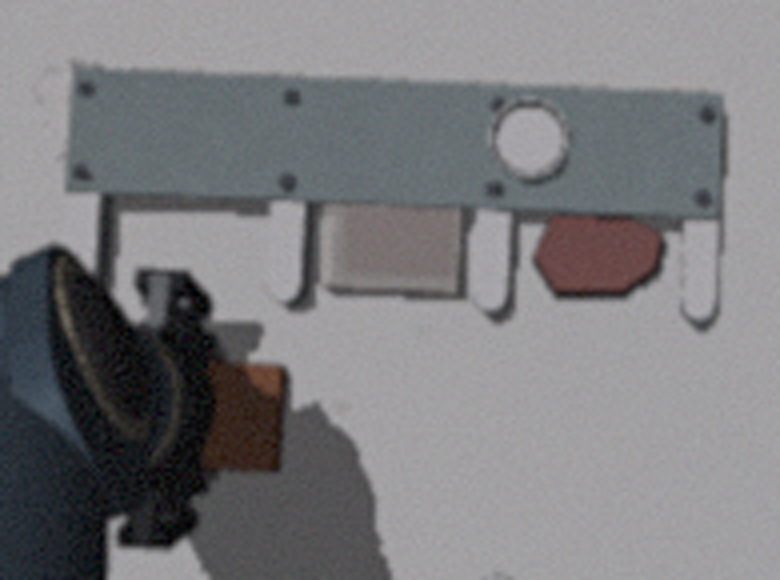

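```bash
python3 - <<'E'
from h import *
C=campose("top")
def S(uv,z):
    P=cast(np.array(uv)/4+[105-.375,120-.375],z,*C)[:,:2]-O;a=_a=np.radians(YAW);return (np.c_[P@[np.cos(a),np.sin(a)],P@[-np.sin(a),np.cos(a)]]*1000).round(1)
print("block R edge",S([[288,368],[281,468]],.017).tolist())
print("rib edges 2R,3L,3R,4L,4R",S([[306,250],[468,250],[513,250],[682,260],[720,260]],.027).tolist())
print("rib1R",S([[99,250]],.027).tolist(),"noses",S([[292,306],[493,315],[701,325]],.027).tolist())
p=np.load("pics/t2.npz")["p"].astype(int);print(p[182,105+60:105+90].sum(1)//3, p[182,105+110:105+140].sum(1)//3,p[182,105+165:105+185].sum(1)//3)
E
```

```text
block R edge [[-39.9, 52.2], [-93.1, 52.7]]
rib edges 2R,3L,3R,4L,4R [[22.6, 44.5], [26.4, -41.5], [27.5, -65.3], [26.2, -154.7], [27.1, -174.7]]
rib1R [[17.6, 155.0]] noses [[-7.5, 50.1], [-7.4, -56.6], [-7.7, -166.2]]
[160 160 160 163 156 163 160 163 166 165 165 167 166 165 160 114  61  49
  70  95 135 150 143 130 129 121 114 117 115 114] [115 113 117 123 115  85  93 149 167 168 166 163 165 165 167 165 163 113
  73  96 147 164 163 137  99  81  82  84  82  82] [ 50  97 149 162 159 162 163 162 165 168 165 164 164 160 124 115 146 157
 160 162]
```

```bash
cat >> h.py <<'E'
def inv(P):
    c,s=np.cos(_a),np.sin(_a);d=np.atleast_2d(P)[:,:2]-O;return np.c_[d@[c,s],d@[-s,c]]*1000
def report():
    s=sense();w=s["wrist_force"];print("t",s["time_s"],"st",inv(s["position"]).round(1)[0],"z",round(s["position"][2],4),"F",w.round(1),"gap",round(s["finger_gap"],4));return s
def topedge(p):
    """block's right edge (red->grey saturation fall) and rib2/3/4 dark faces, in station mm"""
    C=campose("top");S=cv2.cvtColor(p,cv2.COLOR_RGB2HSV)[...,1].astype(float);g=p.astype(float).mean(2);o=[]
    for v in range(180,260):
        r=S[v,150:200]
        k=np.where((r[:-1]>=80)&(r[1:]<80))[0]
        if len(k) and (r>80).sum()>6:
            i=k[-1];o.append((150+i+(r[i]-80)/(r[i]-r[i+1]),v))
    print("block R edge",[tuple(x) for x in inv(cast(o,.017,*C)).round(1)[::4]])
    for lo in(172,224,277):
        e=[]
        for v in range(180,188):
            r=g[v,lo:lo+14];i=np.where((r[:-1]>=130)&(r[1:]<130))[0]
            if len(i):i=i[0];e.append((lo+i+(r[i]-130)/(r[i]-r[i+1]),v))
        if e:print("rib right",lo,np.median(inv(cast(e,.027,*C)),0).round(1))
E
python3 - <<'E'
from h import *
report();topedge(np.load("pics/t2.npz")["p"])
s=sense();move_l(np.r_[st(-62,116,0)[:2],.0285],Rz(YAW),feed=.04);sleep(.2);report()
p,_=camera("top");topedge(p)
E
```

```text
t 5.75 st [-66.6  97. ] z 0.0274 F [-4.1 -5.1  9. ] gap 0.057
block R edge [(np.float64(-39.7), np.float64(75.4)), (np.float64(-47.2), np.float64(54.1)), (np.float64(-55.8), np.float64(54.3)), (np.float64(-64.3), np.float64(54.8)), (np.float64(-72.8), np.float64(55.2)), (np.float64(-81.3), np.float64(54.7)), (np.float64(-89.8), np.float64(54.5))]
rib right 172 [19.5 47.3]
rib right 224 [ 24.5 -62.8]
rib right 277 [  33.7 -172.9]
t 6.5083 st [-62.3 115.7] z 0.0281 F [ 0.1 -0.2 -5.4] gap 0.0568
block R edge [(np.float64(-35.5), np.float64(76.8)), (np.float64(-43.9), np.float64(72.9)), (np.float64(-52.4), np.float64(73.2)), (np.float64(-61.0), np.float64(73.9)), (np.float64(-69.5), np.float64(74.6)), (np.float64(-78.0), np.float64(73.5)), (np.float64(-86.5), np.float64(74.0))]
rib right 172 [19.5 47.4]
rib right 224 [ 24.5 -62.6]
rib right 277 [  31.5 -173. ]
```

The block is centred on the tool. The z force of −5.4 N suggests my 1 mm z rise was carrying the block's weight, so I'll lower it and release and regrip to seat it flat. Then I'll slide it in at y = 111 (the ribs measure +1.2 mm).

```bash
python3 - <<'E'
from h import *
def go(x,y,z,f=.04): move_l(np.r_[st(x,y,0)[:2],z],Rz(YAW),feed=f)
go(-62.3,115.7,.0272,.02);report()
command_gripper(.066);report()
command_gripper(.05,20);report()
go(-62,111,.0272);report()
for x in(-50,-38,-26,-18):
    go(x,111,.0272);s=report()
    if np.abs(s["wrist_force"][:2]).max()>16: print("STOP");break
p,_=camera("top");topedge(p)
E
```

```text
t 6.8083 st [-62.  115.8] z 0.0276 F [-0.3  0.  -1.9] gap 0.0575
t 7.0667 st [-61.7 116. ] z 0.0279 F [0.8 0.8 0.4] gap 0.0661
t 7.3 st [-62. 116.] z 0.0278 F [0.2 0.3 3.3] gap 0.057
t 7.5667 st [-61.8 112.1] z 0.0278 F [-1.2  2.8  4.5] gap 0.0577
t 8.0167 st [-53.5 111.5] z 0.0275 F [-7.4  1.7 12.3] gap 0.0574
t 8.4667 st [-41.9 111.2] z 0.0274 F [-7.9  0.8 13. ] gap 0.0573
t 8.9167 st [-29.9 111.2] z 0.0274 F [-9.   1.9 12.4] gap 0.0575
t 9.2667 st [-22.  111.2] z 0.0274 F [-7.8  1.  12.3] gap 0.0574
block R edge [(np.float64(5.0), np.float64(83.3)), (np.float64(-2.9), np.float64(68.4)), (np.float64(-11.5), np.float64(68.8)), (np.float64(-20.1), np.float64(68.7)), (np.float64(-28.7), np.float64(68.2)), (np.float64(-37.3), np.float64(69.6)), (np.float64(-45.8), np.float64(68.6))]
rib right 172 [19.5 47.3]
rib right 224 [ 24.5 -62.8]
rib right 277 [  32.6 -173.2]
```

```bash
python3 - <<'E'
from h import *
def go(x,y,z,f=.04,yaw=YAW,**k): return move_l(np.r_[st(x,y,0)[:2],z],Rz(yaw),feed=f,**k)
go(-13,111,.0272);report()
command_gripper(.067);s=report()
x,y=inv(s["position"])[0]
go(x,y,.11,.12)
PY=YAW+90
movep(st(-80,111,.11),Rz(PY));command_gripper(.044)
go(-75,111,.030,.1,PY);report()
s=sense();print("touch",go(-45,111,.030,.02,PY,until_force=3));report()
p,_=camera("top");topedge(p)
cv2.imwrite("pics/t3.png",cv2.resize(p[120:265,105:300,::-1],None,fx=4,fy=4,interpolation=2))
E
```

```text
t 9.5917 st [-17.3 111.2] z 0.0274 F [-9.5  1.1 12.6] gap 0.0572
t 9.85 st [-12.8 109.5] z 0.0265 F [-0.4  0.  -0.2] gap 0.0668
t 13.1333 st [-74.6 111.4] z 0.0305 F [ 0.2 -0.   1.1] gap 0.0442
touch True
t 14.075 st [-57.  110.7] z 0.0294 F [-0.9 -0.3 -0.2] gap 0.0444
block R edge [(np.float64(9.9), np.float64(71.1)), (np.float64(1.4), np.float64(68.4)), (np.float64(-7.2), np.float64(68.0)), (np.float64(-15.8), np.float64(68.7)), (np.float64(-24.4), np.float64(68.6)), (np.float64(-32.9), np.float64(68.1)), (np.float64(-41.7), np.float64(73.5))]
rib right 172 [19.5 47.3]
rib right 224 [ 24.5 -62.8]
rib right 277 [  32.6 -173.2]
```

View pics/t3.png

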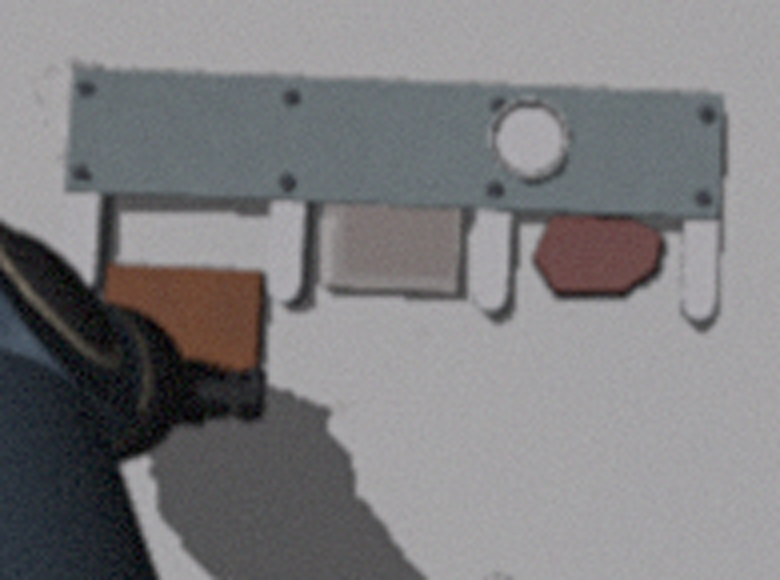

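The block is squarely in the mouth of bay1 with even gaps to the ribs, and the fingers touch its rear. Next is a guarded push: fast to short of the stop range, then in 1 mm steps.

```bash
python3 - <<'E'
from h import *
PY=YAW+90;e=np.array([np.cos(_a:=np.radians(YAW)),np.sin(_a)])
go=lambda x,f:move_l(np.r_[st(x,111,0)[:2],.030],Rz(PY),feed=f)
def rd():
    s=sense();return inv(s["position"])[0],-s["wrist_force"][:2]@e,s
for x in(-45,-35,-25,-18):
    go(x,.03);q,f,s=rd();print(x,q.round(1),round(f,1),s["wrist_force"].round(1))
    if f>14:print("STOP");raise SystemExit
base=[];x=-18
while x<24:
    x+=1;go(x,.015);fs=[]
    q,f,s=rd();base.append(f);b=np.median(base[:max(4,len(base)-4)])
    print(x,q.round(1),round(f,1),round(b,1),round(s["time_s"],1))
    if len(base)>4 and f-b>4.0 or f>15:break
E
```

```text
-45 [-44.6 110.8] 0.6 [-0.6 -0.6 -0.8]
-35 [-34.2 111. ] 1.1 [-1.1  0.2  0.2]
-25 [-24.9 111.3] 2.8 [-2.8  0.3  0.8]
-18 [-17.9 111.2] 3.3 [-3.3  1.2  1.1]
-17 [-17.9 111.2] 5.7 5.7 16.3
-16 [-16.7 111.1] 5.2 5.5 16.5
-15 [-15.6 111.2] 5.0 5.2 16.8
-14 [-14.4 111.1] 5.4 5.3 17.0
-13 [-13.3 111.1] 4.6 5.3 17.3
-12 [-12.3 111.1] 5.0 5.3 17.5
-11 [-11.3 111. ] 4.8 5.3 17.8
-10 [-10.2 111. ] 4.7 5.3 18.0
-9 [ -9.2 111. ] 4.6 5.2 18.3
-8 [ -8.2 111. ] 5.7 5.1 18.5
-7 [ -7.2 111.1] 5.2 5.0 18.8
-6 [ -6.2 111. ] 5.1 5.0 19.0
-5 [ -5.2 111. ] 5.3 5.0 19.3
-4 [ -4.2 111. ] 4.9 5.0 19.5
-3 [ -3.2 111. ] 4.6 5.0 19.8
-2 [ -2.5 111. ] 5.5 5.0 20.0
-1 [ -2. 111.] 7.0 5.1 20.3
0 [ -1.6 111. ] 8.0 5.0 20.5
1 [ -1.2 111. ] 9.3 5.0 20.8
```

The contact is clear: the force rises at about the spring's rate. I'll push two more steps to roughly 6.5 N on the stop, then ease off slowly and look.

```bash
python3 - <<'E'
from h import *
PY=YAW+90
go=lambda x,f,z=.030:move_l(np.r_[st(x,111,0)[:2],z],Rz(PY),feed=f)
for x in(2,3):go(x,.015);report()
sleep(.3);report()
for x in(2,1,0,-1,-2,-3,-4,-5,-6,-8):go(x,.01);report()
go(-30,.06);go(-45,.1,.15)
movep(st(-70,40,.30),Rz(PY));sleep(.3);s=report()
p,_=camera("top");cv2.imwrite("pics/t4.png",cv2.resize(p[120:265,105:300,::-1],None,fx=4,fy=4,interpolation=2))
p,_=camera("side");cv2.imwrite("pics/s4.png",cv2.resize(p[110:230,170:330,::-1],None,fx=4,fy=4,interpolation=2))
E
```

```text
t 21.0417 st [ -0.6 111.1] z 0.03 F [-10.9   0.6   6.7] gap 0.0439
t 21.2917 st [ -0.2 111.1] z 0.03 F [-11.7  -0.6   8.4] gap 0.0439
t 21.5917 st [ -0.2 111.1] z 0.03 F [-10.9  -0.6   7.4] gap 0.0441
t 21.8417 st [ -0.2 111. ] z 0.0299 F [-9.2 -0.4  6.3] gap 0.0441
t 22.0917 st [ -0.3 111.1] z 0.03 F [-7.6 -0.5  5.3] gap 0.0438
t 22.3417 st [ -0.3 111. ] z 0.0299 F [-5.6  1.   2.5] gap 0.0445
t 22.5917 st [ -0.5 111. ] z 0.0299 F [-2.4  1.   0.8] gap 0.0438
t 22.8417 st [ -1.1 110.6] z 0.0301 F [-0.7 -0.2 -0.2] gap 0.0441
t 23.0917 st [ -2.4 110.7] z 0.0302 F [-0.2  0.1 -0.2] gap 0.0441
t 23.3417 st [ -4. 111.] z 0.03 F [-0.4 -0.2 -0.1] gap 0.044
t 23.5917 st [ -5.1 111.1] z 0.03 F [ 0.2  0.4 -1. ] gap 0.044
t 23.8417 st [ -6.1 111.1] z 0.03 F [-1.1 -0.   0.1] gap 0.0439
t 24.1917 st [ -8.1 111. ] z 0.03 F [0.3 0.1 0.5] gap 0.0445
t 27.075 st [-70.4  40.4] z 0.2983 F [0.2 0.3 0.7] gap 0.0439
```

View pics/t4.png

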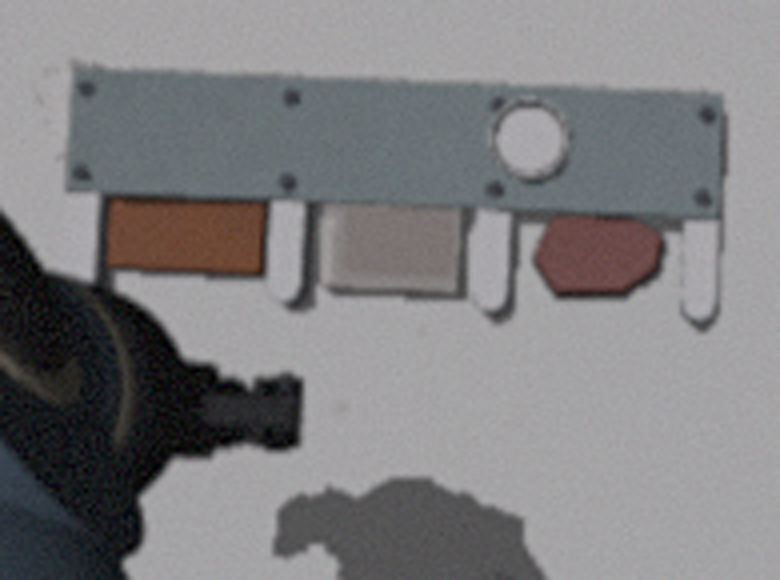

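View pics/s4.png

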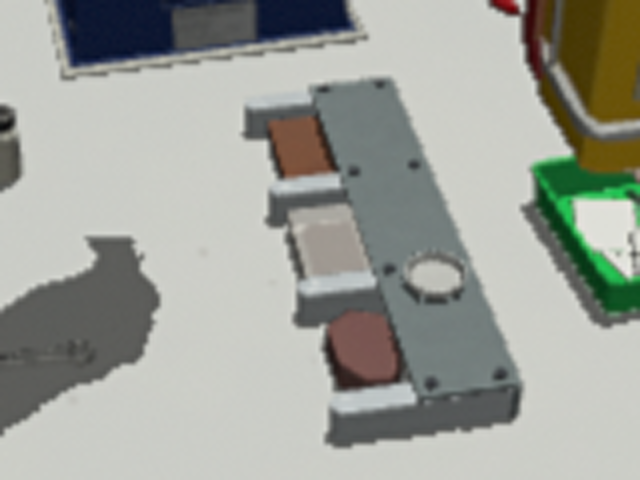

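The block sits square in bay1 under the hood. The resin, the ore and the cap are where they were. Handing in.

```bash
python3 -c "
from rig import *
print(finish_job(), sense()['time_s'])"
```

```text
the job is handed in; nothing more can be done
the job is handed in; nothing more can be done
```

The block is in the free left bay (bay1), long side leading and resting against the sprung stop, and I've handed the job in at about 27 s of the 72 s allowed. I gripped it lightly across its short side and slid it into the mouth. Then I let go and pushed it home from behind with two fingers.

- **Stop force:** Sliding took about 5 N. The push force started rising with the tool at about x = -3 mm in the station frame, and I pushed up to 11.7 N in total. That puts about 6 to 7 N on the stop, under the 12 N limit.
- **Still pressed when released:** As I backed off, the block followed the fingers back less than 1 mm and they lost contact at about -1 mm. That leaves roughly 2 mm of spring compression. This is inferred from forces and positions, because the stop can't be seen.
- **Last pictures (top and side):** The block sits square in bay1, the resin, ore and cap are where they were, and the arm is clear of everything.

**Possible lift:** During the first positioning move, still in front of the station, I raised the tool setpoint by 1 mm. The wrist then read -5.4 N vertically, close to the block's weight, so it may have been unloaded or lifted by up to about 0.6 mm for a moment. I lowered it, let go and gripped again, and held the height constant from there.

**Lateral position:** The rib edges measured about 1.2 mm off my first lateral station estimate, so I corrected for that before sliding the block in.

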